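# Change the spent syringe in a syringe pump held by a toggle barrel clamp

### The arm

A 6-joint arm with a two-finger parallel gripper is mounted at the origin on a cart in front of the work surface, level with it; the furniture and walls round the work are solid. World frame = base frame: x ahead of the robot, y to its left, z up, the work surface at z = 0. Lengths are in mm, angles in rad, forces in N, time in s.
With the tool pointing down it reaches from about 350 to 875 mm from the base axis. Payload 4.2 kg.
Tool frame: the origin (TCP) lies at the very end of the fingers, on their centre line; the grasp point (between the pads) lies 19 mm behind it; z points along the fingers, y is the line along which they close (so a half turn about z gives the same grasp; the last joint's range is limited). The gripper opens to 85 mm and grips with 20 to 120 N. Pads are 22 mm wide; open, the fingers measure 114 mm over their backs; the gripper's body (76 mm by 85 mm) begins 54 mm behind the grasp point. The pads swing forward as they close: fully open they stand 13 mm farther back than shut.
Start: joints at [1.579, 0.385, 0.008, 0, -1.194, -0.259], TCP at [155.08, 605.433, 231.312] pointing down, gripper open.
Joint ranges: [-3.14, 3.14], [-1.21, 2.06], [-1.07, 1.41], [-3.16, 2.05], [-2.99, -0.16], [-3.1, 3.1]. Speed limits (rad/s): [2.79, 2.79, 3.14, 3.14, 3.14, 3.14].

### API

Orientations are given as a unit quaternion [x, y, z, w].
In Python, from bench import read_state, get_image, get_calibration, job_done gives the robot as it stands.
- The arm moves only by the shell command python3 -m creep 'ROWS'. ROWS is a JSON object of lists of equal length, an entry for each row: "translation": the shift along the world's x, y, z in cm, a list of three; "delta_rot": the turn, a rotation vector about the world's x, y, z in degrees, a list of three; "hand": the finger opening in cm, from 0 to 8.54. A call has 1 to 8 rows; each row is the pose to reach, as a shift and turn from the pose commanded when the call began; what a row does not reach only later rows make up. A row lasts 1/8 s, in which the tool goes at most 62.5 mm and 10.7 degrees, less where a joint would pass 70% of its speed; a pose out of reach is approached as far as the arm can. A call with a gripper value outside its range is refused whole. The fingers move at their own pace and stop on an object; the grip force is fixed at half the most. Time passes only in rows, so rows that repeat a pose let the fingers close. It gives the time, the measured TCP pose, the force, the opening and the grip force at its end, in the units of the state.
- read_state(): the state, without advancing time (a new reading comes with each control period).
- get_image(name): name is "scene" or "top" or "wrist"; returns (picture, depth): 384x512x3 uint8, red, green, blue; 384x512 float32, mm along the optical axis (not along the pixel's ray), 0 where there is no reading.
- get_calibration(name): a dict with "intrinsics" (3x3 intrinsics, pixels), "dist" ([k1, k2, p1, p2, k3] as OpenCV has them; the pictures are not rectified), "xyz" and "attitude" of the camera in the world. Camera axes: x right, y down, z forward; pixel columns grow to the right and rows downward; lengths in mm; the calibration is good to about 2 mm. A picture is of the moment at which its call begins: read the wrist's pose just before it. get_calibration takes no time and is no camera call; for the wrist camera it gives the pose at the moment of the call.
- job_done(): hands the job in; it is judged then, once.
The state is a dict: "clock": time; "joints": joint angles; "joint_vel": joint speeds; "joint_efforts": joint torques, N m; "position": TCP position; "ee_rot": TCP orientation; "contact_force": force on the tool from outside, world axes, zero at the start; "wrist_torque": the same for the moment, N m; "gripper_width": finger opening in mm; "grasp_force": force on a finger pad.
Only numpy, scipy, OpenCV 4.12 (cv2) and the standard library are available. Lean on these libraries where they do the work, as an engineer would, in place of code of your own. Each camera call takes 0.05 s, during which the arm holds its last target. There are 200 camera calls.

### The job

The syringe in the pump has run empty: swing the pump's toggle clamp back until it stays open, lift the empty syringe out and lay it in the kidney dish, then take the full syringe of the same thick size, the one with its plunger drawn out, from the tray and lay it in the pump's cradle the same way round, its finger flange down in the slot. Then swing the clamp over until it locks past centre with its pad pressing on the barrel. Leave the other things in the tray and on the worktop where they lie and the vials standing.

Things in the scene. Friction and masses are not known exactly. Their poses are not given: they have to be found in the camera images.
- pump: Flat bench syringe pump, fixed, white case, x -80 to 96 mm, y -110 to 110 mm, deck 20 mm high. Origin on its underside; x to its rear (clamp side), y along the cradle to the nozzle end. In this frame (mm): console x 5 to 75, y -105 to -15, up to z 65; drive block x -61 to -9, y -106 to -92, up to z 64; toggle clamp behind the cradle in the plane y 63, 28 mm thick.
- cradle (a point): Where a seated syringe's origin lies (pump x -35, y 25, z 35.5 mm; axes as the pump's). From here along y (mm): V-blocks at 32 to 44 and -41 to -33 carry the barrel; between them it is free, only the deck 15.5 mm below its underside. Flange slot from -41 to -52, behind it two cheeks up to pump z 54, 16 mm apart for the plunger. So a syringe may sit 4 mm to either side along y.
- handle_tip (a point): Middle of the free end of the clamp's handle, a grip bar 15 mm thick and 40 mm long in the pump's plane y 63. In the pump's frame (mm): x -11, z 142 locked (leaning 35 deg forward over the cradle); then (-1, 148), (12, 153), (38, 158), (68, 153), (96, 139); x 113, z 122 open (leaning 52 deg back), a hard stop. About 5 N at the end takes it past centre; it stays open or locked by itself.
- clamp_pivot (a point): Pivot of the clamp's arm in its bracket (pump x 40, y 63, z 66 mm; the bracket spans pump x 24 to 90, up to z 72). The handle is pinned to the arm 66 mm from its end; that pin moves from pump x 27, z 88 (locked) to x 61, z 81 (open).
- clamp_arm (a joint): Angle of the clamp's arm, driven by the handle through a four-bar toggle: 0 lying level over the barrel, 1.48 standing up, fully open. Open, it stands at pump x 24 to 67 mm, up to z 149 mm, so at least 59 mm behind the barrel's axis.
- clamp_link (a joint): Angle of the toggle's rear link: 0 locked against its stop, 0.09 on dead centre, 0.83 with the clamp fully open.
- clamp_pad: Sprung rubber pad, 15 mm in diameter, under the end of the clamp's arm; origin at the middle of its pressing face; presses on the barrel 38 mm from its middle towards the nozzle, over the V-block, with about 10 N when locked.
- empty_syringe: Empty syringe, loose, clamped in the pump at the start. Barrel 21 mm in diameter, 90 mm long, plunger pushed in. Origin: under the barrel's middle, on its underside (axis 10.5 mm above); y along the axis to the nozzle. Along y (mm): cap end 60, barrel -45 to 45, finger flange -48 to -45 (31 wide along x, as high as the barrel), thumb plate -63 to -60.
- full_syringe: Full syringe, loose, lying in the tray: same barrel, flange, origin and axes as the empty one, but with the plunger drawn out: thumb plate at y -106 to -103 mm. 40 g.
- full_nozzle (a point): Cap end of the full syringe, on its axis, 60 mm from its origin along y.
- tray: Steel tray fixed to the worktop, 200 mm (x) by 250 mm (y), floor 3 mm thick, walls 3 mm thick and 22 mm high. Origin: centre of its underside. Its long things lie roughly along its y, in three lanes about 52 mm apart, in any order.
- small_syringe: Thinner syringe in the tray, to be left: barrel 15 mm in diameter and 70 mm long, flange 25 mm wide at y -38 to -35 mm, plunger drawn out to y -86 mm, cap end at y 50 mm; origin under the barrel's middle, y to the nozzle.
- penlight: Grey pen torch with a black end in the tray, to be left: 14 x 128 x 16 mm, lying along its y; origin under its middle.
- vial_a: Glass vial standing in the tray, to be left standing: 25 mm in diameter, 53 mm high; origin at the centre of its underside.
- vial_b: Another such vial.
- vial_c: Another such vial.
- ampoule: Brown glass ampoule lying in the tray, to be left: 14 x 76 x 14 mm, along its y; origin under its middle.
- kidney_dish: Steel kidney dish for used things, fixed, 97 mm (x) by 197 mm (y), 35 mm high, floor 5 mm thick; sloping walls, inside at least 50 mm wide (x -20 to 30 mm) and 150 mm long at the floor. Origin: centre of its underside; long axis y.
- oximeter: Blue finger clip oximeter on the worktop near the pump, to be left: 34 x 58 x 31 mm; origin under its middle.

How it is judged (in metres and radians):
On the way, in this order (a step that is already met when the one before it is completed fails the run):
1. the clamp has been swung back and stays open, the empty syringe still in the cradle (value of joint clamp_arm above 1.3 rad and distance between empty_syringe and cradle below 0.015 m), for 0.2 s.
2. the empty syringe lies in the kidney dish (x of empty_syringe in the frame of kidney_dish between -0.045 and 0.045 m and y of empty_syringe in the frame of kidney_dish between -0.055 and 0.055 m and z of empty_syringe in the frame of kidney_dish between -0.002 and 0.035 m), for 0.2 s.
3. the full syringe lies in the cradle the right way round, flange in the slot, the clamp still open (x of full_syringe in the frame of cradle between -0.004 and 0.004 m and y of full_syringe in the frame of cradle between -0.006 and 0.006 m and z of full_syringe in the frame of cradle between -0.004 and 0.004 m and angle between the y axis of full_syringe and the y axis of cradle, either way round below 0.08 rad and y of full_nozzle in the frame of cradle above 0.04 m and value of joint clamp_arm above 1.2 rad), for 0.2 s.
At the end, for the whole second after the job is handed in: clamp locked past centre, its pad on the full syringe with over 3 N; full syringe seated, right way round, within 4 mm across and in height, 6 mm along, 0.08 rad; empty syringe still, in the dish, barrel middle within 45 mm across, 55 mm along of its middle, under 35 mm high; vials stand (all of step 2 and value of joint clamp_link below 0.05 rad and value of joint clamp_arm below 0.15 rad and contact force between clamp_pad and full_syringe above 3 N and x of full_syringe in the frame of cradle between -0.004 and 0.004 m and y of full_syringe in the frame of cradle between -0.006 and 0.006 m and z of full_syringe in the frame of cradle between -0.004 and 0.004 m and angle between the y axis of full_syringe and the y axis of cradle, either way round below 0.08 rad and y of full_nozzle in the frame of cradle above 0.04 m and linear speed of each of empty_syringe, full_syringe below 0.02 m/s and angle between each of vial_a, vial_b, vial_c's own z axis and vertical below 0.2 rad); the robot touches nothing.
It fails at once if a vial is knocked over (angle between any of vial_a, vial_b, vial_c's own z axis and vertical above 0.6 rad).
It fails at once if a vial, the thin syringe, the penlight or the ampoule in the tray is shifted by more than 50 mm (distance of any of vial_a, vial_b, vial_c, small_syringe, penlight, ampoule from where it was at the start of the episode above 0.05 m).
It fails at once if the oximeter is shifted by more than 50 mm (distance of oximeter from where it was at the start of the episode above 0.05 m).
It also fails if it takes over 72 s, if anything falls off the work surface, if the arm or the gripper's body presses on something with over 40 N, if the wrist force passes 120 N, or if a joint passes its speed limit or range.

## Working session

There is one attempt and no reset: what is moved stays moved. The work goes in short steps, Python scripts to look and compute and a shell command to move; the robot and the scene stay as the last step left them, time stands still between calls to the robot, and variables do not carry over. Pictures are saved under pics/ and viewed, at most 10 in all, crops included, and the job is handed in when it is done.

```bash
ls; mkdir -p pics; cat > h.py <<'E'
import numpy as np, cv2
from bench import *
from scipy.spatial.transform import Rotation as R
def cal(n):
    c=get_calibration(n); a=np.array(c["attitude"],float)
    M=R.from_quat(a).as_matrix() if a.size==4 else a.reshape(3,3)
    return np.array(c["intrinsics"],float),np.array(c["dist"],float),np.array(c["xyz"],float),M
def rays(C,px):
    p=cv2.undistortPoints(np.array(px,np.float64).reshape(-1,1,2),C[0],C[1]).reshape(-1,2)
    return np.c_[p,np.ones(len(p))]
def onplane(C,px,z):
    d=rays(C,px)@C[3].T; return C[2]+d*((z-C[2][2])/d[:,2])[:,None]
def cloud(C,depth):
    h,w=depth.shape; u,v=np.meshgrid(np.arange(w),np.arange(h))
    r=rays(C,np.c_[u.ravel(),v.ravel()])
    return (C[2]+(r*depth.ravel()[:,None])@C[3].T).reshape(h,w,3)
def grab(n,name=None):
    C=cal(n); im,d=get_image(n)
    if name: cv2.imwrite('pics/'+name,im[:,:,::-1])
    return C,im,d,cloud(C,d)
E
python3 - <<'E'
from h import *
for n in("top","scene"):
    C,im,d,P=grab(n,n+"0.png"); np.savez(n+"0.npz",im=im,d=d,P=P); print(n,C[2],C[3][:,2],get_calibration(n)["attitude"])
print(read_state())
a=cv2.imread('pics/top0.png');
E
```

```text
pics
top [ 306.16547533  -78.0693664  1178.57258772] [ 0.2114234  -0.010889   -0.97733391] [-0.69563872  0.71046022 -0.07829255  0.07213405]
scene [  61.47446901 -743.42795015  478.65472403] [ 0.51809713  0.75805179 -0.39614749] [ 0.79461921 -0.25817448  0.15469734 -0.5272523 ]
{'clock': 0.1, 'joints': array([ 1.57859473e+00,  3.85466652e-01,  6.72900410e-03, -4.39097358e-04,
       -1.19401546e+00, -2.58620229e-01]), 'joint_vel': array([ 0.00045704, -0.00226073,  0.00309588,  0.00061866,  0.0006031 ,
        0.00122256]), 'joint_efforts': array([ 2.80107051e-04, -3.93322599e+01,  1.88926238e+01,  4.19791952e+00,
       -2.65760071e-03,  7.37172542e-06]), 'position': array([154.9657557 , 604.92397825, 230.32512282]), 'ee_rot': array([ 9.92135725e-01, -1.25162711e-01, -7.23154723e-05,  9.96826733e-04]), 'contact_force': array([ 0.58999005, -0.422825  , -0.24591538]), 'wrist_torque': array([-0.02042211,  0.03764699, -0.00941857]), 'grasp_force': 0.0, 'gripper_width': 85.26005287682413}
```

View pics/top0.png

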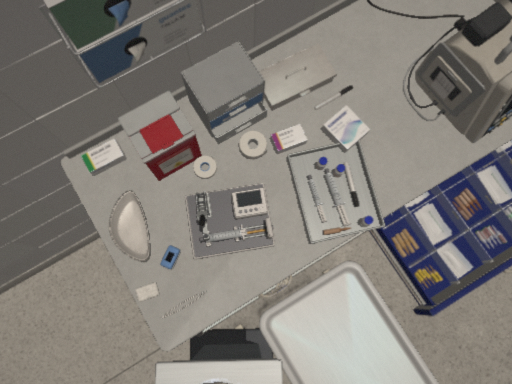

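View pics/scene0.png

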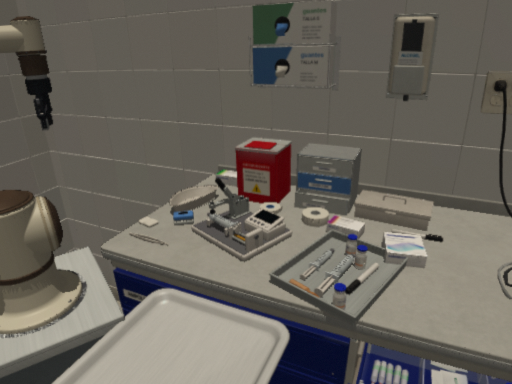

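The top view shows the pump at about (230,222), with its syringe running left to right at (235,235). The dish is at (130,227), the oximeter at (170,257) and the tray at (335,195). In the tray, one syringe is near (317,198), another near (335,195), and the penlight is at (352,185). I'll crop in closer.

```bash
python3 - <<'E'
from h import *
z=np.load('top0.npz'); im=z['im'];P=z['P']
c=im[140:265,180:390,::-1]; cv2.imwrite('pics/topc.png',cv2.resize(c,(798,475),interpolation=cv2.INTER_CUBIC))
C=cal("top")
for n,px in dict(pump=[(187,196),(262,184),(274,245),(194,258)],).items(): print(n,onplane(C,px,20).round(0).tolist())
print('tray',onplane(C,[(288,155),(367,144),(384,224),(311,243)],22).round(0).tolist())
print('dish',onplane(C,[(130,227),(122,195),(140,258)],35).round(0).tolist())
for p in [(230,250),(130,227),(335,230),(210,232),(317,215)]: print(p,P[p[1],p[0]].round(1))
E
```

```text
pump [[576.0, 81.0, 20.0], [605.0, -123.0, 20.0], [438.0, -150.0, 20.0], [408.0, 61.0, 20.0]]
tray [[686.0, -197.0, 22.0], [713.0, -416.0, 22.0], [488.0, -444.0, 22.0], [441.0, -248.0, 22.0]]
dish [[492.0, 227.0, 35.0], [578.0, 251.0, 35.0], [410.0, 198.0, 35.0]]
(230, 250) [427.6 -33.3  16.5]
(130, 227) [497.4 235.8   1.2]
(335, 230) [ 475.3 -314.3   16.5]
(210, 232) [476.4  19.2  18.8]
(317, 215) [ 519.6 -271.     1.7]
```

View pics/topc.png

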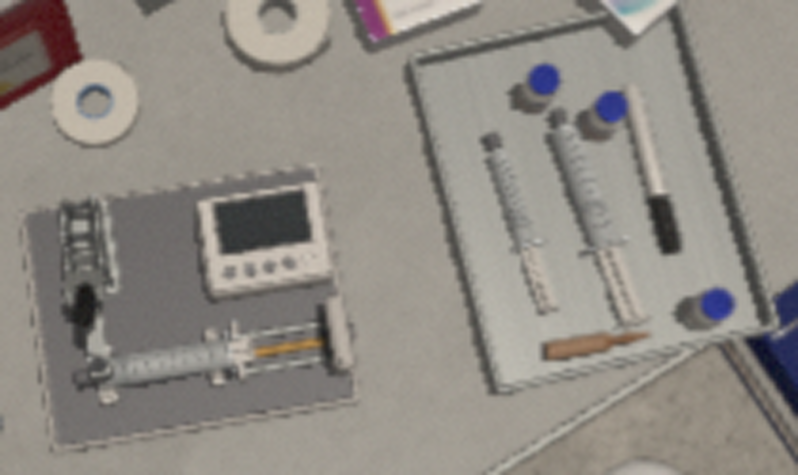

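The crop shows the clamp's black handle at (85,305) leaning over the syringe, whose cap is on the left at (95,372). The thick full syringe has its cap at (558,118) and its thumb plate at (630,320). The thin one runs from (492,140) to (545,310), and the vials are at (543,80), (610,107) and (715,305). Next I'll measure these in metric terms.

```bash
python3 - <<'E'
from h import *
z=np.load('top0.npz'); im=z['im'];P=z['P'];C=cal("top")
def rect(m,n):
    q=P[m][:,:2].astype(np.float32); r=cv2.minAreaRect(q); print(n,len(q),np.round(r[0],1),np.round(r[1],1),round(r[2],2))
X,Y,Z=P[...,0],P[...,1],P[...,2]
def comp(m,seed):
    k,l=cv2.connectedComponents(m.astype(np.uint8)); return l==l[seed[1],seed[0]]
rect(comp((Z>10)&(Z<200),(230,250)),'pump')
rect(comp((Z>10)&(Z<28)&(X>400),(289,165)),'tray')
m=comp((Z>16)&(Z<60),(112,215)); print(m.sum()); rect(m,'dish')
q=P[m]; print(np.c_[q[::40]].round(0).tolist()[:40])
f=lambda pts,zz:onplane(C,[(180+a/3.8,140+b/3.8) for a,b in pts],zz).round(1).tolist()
print('full cap,flange,thumb',f([(556,115),(607,250),(632,320)],13.5))
print('empty cap,thumbish,pump corners',f([(90,373)],46),f([(23,215),(315,170),(355,403),(55,447)],20))
Cw=cal("wrist");s=read_state();T=R.from_quat(s['ee_rot']).as_matrix()
print('wrist cam in tool',(T.T@(Cw[2]-s['position'])).round(1),(T.T@Cw[3]).round(3).tolist(),Cw[0][0,0])
h=comp((Z>100)&(X>400)&(X<620)&(np.abs(Y)<110),(202,220)); rect(h,'handle'); print(P[h].max(0))
E
```

```text
pump 5245 [509.3 -31.4] [176.5 219.6] 8.09
tray 187163 [ 591.5 -129.8] [2375.3 1321.8] 89.2
616
dish 616 [494.3 234.9] [195.2  97.3] 12.24
[[593.0, 240.0, 30.0], [583.0, 240.0, 28.0], [575.0, 253.0, 28.0], [565.0, 209.0, 32.0], [554.0, 262.0, 22.0], [538.0, 199.0, 28.0], [524.0, 195.0, 31.0], [510.0, 279.0, 26.0], [497.0, 277.0, 23.0], [478.0, 279.0, 30.0], [462.0, 271.0, 29.0], [448.0, 257.0, 31.0], [435.0, 246.0, 31.0], [426.0, 221.0, 16.0], [416.0, 188.0, 23.0], [408.0, 200.0, 35.0]]
full cap,flange,thumb [[642.3, -301.4, 13.5], [541.6, -331.9, 13.5], [490.8, -346.2, 13.5]]
empty cap,thumbish,pump corners [[456.7, 33.3, 46.0]] [[574.2, 83.6, 20.0], [603.0, -125.1, 20.0], [435.3, -148.3, 20.0], [409.4, 59.9, 20.0]]
wrist cam in tool [  68.3    0.2 -141.8] [[-0.0, -0.963, -0.27], [1.0, -0.0, -0.001], [0.001, -0.27, 0.963]] 289.98667974848627
handle 117 [495.9  30.1] [42.4 24.4] 6.32
[517.56926904  44.16850526 154.50271688]
```

```bash
python3 -m creep '{"translation":[[3,-5,1],[6,-10.5,2],[9,-15.5,3],[12,-20.7,4],[15,-26,5],[18,-31,5],[21,-36.2,5],[24,-41.4,5]],"delta_rot":[[0,0,3],[0,0,6],[0,0,9],[0,0,12],[0,0,15],[0,0,18],[0,0,20],[0,0,22.5]],"hand":[5,5,5,5,5,5,5,5]}'; python3 -m creep '{"translation":[[3,-5.2,0],[6,-10.4,0],[9.4,-16.2,0],[9.4,-16.2,0],[9.4,-16.2,0]],"delta_rot":[[0,0,0],[0,0,0],[0,0,0],[0,0,0],[0,0,0]],"hand":[5,5,5,5,5]}'
python3 - <<'E'
from h import *
s=read_state();print(s['joints'].round(2),s['position'],s['ee_rot'].round(3),s['gripper_width'])
C,im,d,P=grab("wrist","w1.png"); np.savez("w1.npz",im=im,d=d,P=P)
# grip path
import math
piv=np.array([40,66.]);L=66.;r=25.7
for t in [(-11,142),(-1,148),(12,153),(38,158),(68,153),(96,139),(113,122)]:
    t=np.array(t,float);D=np.linalg.norm(t-piv);u=(t-piv)/D;a=(r*r-L*L+D*D)/(2*D);h2=r*r-a*a;h=math.sqrt(max(h2,0))
    n=np.array([-u[1],u[0]])
    for sg in (1,-1):
        p=piv+a*u+sg*h*n; g=t+(p-t)*16/66; w=np.array([501.4,-32.5])+g[0]*np.array([.990,.1407])+63*np.array([-.1407,.990])
        print(t,sg,p.round(1),'grip',g.round(1),'world',w.round(1),'TCPz',(g[1]-19).round(1),'armdeg',round(120.6-math.degrees(math.atan2(*(p-piv)[::-1])),1))
E
```

```text
clock: 1.1
position: [395.4, 189.6, 281.3]
ee_rot: [0.997, 0.072, 0.0, -0.0]
contact_force: [0.8, 0.7, 0.2]
gripper_width: 49.9
grasp_force: 0.0
clock: 1.72
position: [488.8, 29.1, 280.8]
ee_rot: [0.998, 0.07, -0.001, -0.0]
contact_force: [-0.4, 0.0, 0.3]
gripper_width: 50.2
grasp_force: 0.0
[ 0.39  0.12 -0.23 -0.   -1.23  1.32] [488.81025312  29.05830503 280.75621029] [ 0.998  0.07  -0.001 -0.   ] 50.16475636218842
[-11. 142.] 1 [23.6 85.8] grip [ -2.6 128.4] world [490.   29.5] TCPz 109.4 armdeg -8.9
[-11. 142.] -1 [27.9 88.6] grip [ -1.6 129.1] world [491.   29.6] TCPz 110.1 armdeg 2.4
[ -1. 148.] 1 [27.7 88.6] grip [  6.  133.6] world [498.4  30.7] TCPz 114.6 armdeg 2.1
[ -1. 148.] -1 [29.3 89.4] grip [  6.3 133.8] world [498.8  30.8] TCPz 114.8 armdeg 6.0
[ 12. 153.] 1 [29.  89.2] grip [ 16.1 137.5] world [508.5  32.1] TCPz 118.5 armdeg 5.3
[ 12. 153.] -1 [35.4 91.3] grip [ 17.7 138. ] world [510.   32.4] TCPz 119.0 armdeg 20.3
[ 38. 158.] 1 [39.4 91.9] grip [ 38.3 142. ] world [530.5  35.3] TCPz 123.0 armdeg 29.4
[ 38. 158.] -1 [39.4 91.9] grip [ 38.3 142. ] world [530.5  35.3] TCPz 123.0 armdeg 29.4
[ 68. 153.] 1 [44.6 91.3] grip [ 62.3 138. ] world [554.2  38.6] TCPz 119.0 armdeg 40.9
[ 68. 153.] -1 [51.  89.2] grip [ 63.9 137.5] world [555.8  38.9] TCPz 118.5 armdeg 55.9
[ 96. 139.] 1 [55.8 86.6] grip [ 86.2 126.3] world [577.9  42. ] TCPz 107.3 armdeg 68.1
[ 96. 139.] -1 [55.8 86.6] grip [ 86.2 126.3] world [577.9  42. ] TCPz 107.3 armdeg 68.1
[113. 122.] 1 [60.6 81.8] grip [100.3 112.2] world [591.8  44. ] TCPz 93.2 armdeg 83.1
[113. 122.] -1 [60.6 81.8] grip [100.3 112.2] world [591.8  44. ] TCPz 93.2 armdeg 83.1
```

View pics/w1.png

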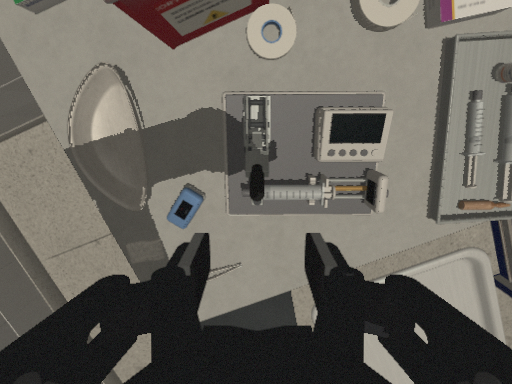

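The wrist view shows the black handle at (257,183), the syringe running from (248,190) to (375,190), the oximeter at (186,206) and the dish at (107,135). I'll check the pump pose and handle position from here.

```bash
python3 - <<'E'
from h import *
z=np.load('w1.npz'); im=z['im'];P=z['P']
X,Y,Z=P[...,0],P[...,1],P[...,2]
def comp(m,seed):
    k,l=cv2.connectedComponents(m.astype(np.uint8)); return l==l[seed[1],seed[0]]
def rect(m,n):
    q=P[m][:,:2].astype(np.float32); r=cv2.minAreaRect(q); print(n,len(q),np.round(r[0],1),np.round(r[1],1),round(r[2],2))
V=np.zeros(Z.shape,bool);V[:232]=1
m=comp((Z>10)&(Z<200)&V,(235,205)); rect(m,'pump')
a=np.radians(8.09);ex=np.array([np.cos(a),np.sin(a)]);ey=np.array([-ex[1],ex[0]]);o=np.array([501.4,-32.5])
Q=np.stack([(P[...,:2]-o)@ex,(P[...,:2]-o)@ey,Z],-1)
h=(Z>112)&(Z<165)&V&(abs(Q[...,0])<60)&(abs(Q[...,1]-63)<40)
q=Q[h];print('handle',len(q),q.min(0),q.max(0),np.percentile(q,[5,50,95],axis=0).round(1).tolist())
b=(Z>35)&(Z<62)&V&(abs(Q[...,0]+35)<16)&(Q[...,1]>-10)&(Q[...,1]<45)
q=Q[b];print('barrel',np.percentile(q,[3,50,97],axis=0).round(1).tolist())
t=(im[:,:,0]<256)&(Z>15)&(Z<80)&V&(abs(Q[...,0]+35)<20); 
print('deck z',np.median(Z[V&(abs(Q[...,0]+65)<8)&(abs(Q[...,1])<80)]))
m=comp((Z>14)&(Z<60)&V,(72,110)); rect(m,'dish')
m=comp((Z>14)&(Z<60)&V,(186,206)); rect(m,'oxi')
E
```

```text
pump 20185 [507.3 -30.9] [176.2 220.5] 8.09
handle 683 [-18.38293166  51.14725851 112.02808796] [ 15.66302947  75.76955425 151.74721809] [[-14.1, 54.3, 113.7], [1.9, 63.9, 130.6], [13.6, 73.5, 149.0]]
barrel [[-45.0, -9.0, 43.3], [-34.3, 16.7, 53.8], [-26.7, 43.3, 56.4]]
deck z 19.1779321049124
dish 3177 [491.6 235. ] [195.5  96.8] 13.77
oxi 889 [412.  123.7] [32.8 57.5] 65.01
```

```bash
python3 -m creep '{"translation":[[0,0,-5],[0,0,-10],[0,0,-14.5],[0.1,0,-17],[0.1,0,-17],[0.1,0,-17],[0.1,0,-17],[0.1,0,-17]],"delta_rot":[[0,0,0],[0,0,0],[0,0,0],[0,0,0],[0,0,0],[0,0,0],[0,0,0],[0,0,0]],"hand":[5,5,5,5,5,1,1,1]}'; python3 -m creep '{"translation":[[0,0,0],[0,0,0]],"delta_rot":[[0,0,0],[0,0,0]],"hand":[1,1]}'
```

```text
clock: 2.78
position: [490.9, 29.8, 113.1]
ee_rot: [0.997, 0.071, 0.002, -0.0]
contact_force: [-1.6, 0.7, 7.5]
gripper_width: 22.4
grasp_force: 58.8
clock: 3.02
position: [490.9, 29.8, 113.1]
ee_rot: [0.997, 0.071, 0.002, -0.0]
contact_force: [-2.7, 0.4, 7.2]
gripper_width: 22.1
grasp_force: 58.8
```

```bash
python3 -m creep '{"translation":[[0.4,0.06,0.25],[0.8,0.11,0.45],[1.85,0.26,0.87],[2.9,0.42,1.15],[3.95,0.57,1.3]],"delta_rot":[[0,0,0],[0,0,0],[0,0,0],[0,0,0],[0,0,0]],"hand":[1,1,1,1,1]}'
```

```text
clock: 3.65
position: [526.0, 34.7, 122.8]
ee_rot: [0.998, 0.07, -0.004, -0.0]
contact_force: [-6.6, 2.1, -2.1]
gripper_width: 22.3
grasp_force: 61.2
```

Past centre with low forces. I'll continue along the arc.

```bash
python3 -m creep '{"translation":[[1.25,0.17,-0.12],[2.45,0.35,-0.45],[3.65,0.52,-0.95],[4.75,0.67,-1.58],[5.5,0.78,-2.25],[6.1,0.86,-2.95],[6.25,0.88,-3.15],[6.25,0.88,-3.15]],"delta_rot":[[0,0,0],[0,0,0],[0,0,0],[0,0,0],[0,0,0],[0,0,0],[0,0,0],[0,0,0]],"hand":[1,1,1,1,1,1,1,1]}'
```

```text
clock: 4.65
position: [591.6, 44.0, 92.5]
ee_rot: [0.997, 0.071, -0.001, 0.0]
contact_force: [-4.6, 2.3, -1.5]
gripper_width: 18.7
grasp_force: 58.5
```

```bash
python3 -m creep '{"translation":[[0,0,0],[0,0,0],[0,0,0],[0,0,4],[0,0,9],[0,0,14],[-1,-0.5,16],[-3,-1.5,16]],"delta_rot":[[0,0,0],[0,0,0],[0,0,0],[0,0,0],[0,0,0],[0,0,0],[0,0,-10],[0,0,-20]],"hand":[5,5,5,5,5,5,5,5]}'; python3 -m creep '{"translation":[[-3,-1,0],[-6,-2,0],[-9.5,-3,0],[-9.8,-4,0],[-9.8,-4,0],[-9.8,-4,0],[-9.8,-4,0],[-9.8,-4,0]],"delta_rot":[[0,0,-10],[0,0,-20],[0,0,-30],[0,0,-40],[0,0,-50],[0,0,-60],[0,0,-70],[0,0,-70]],"hand":[5,5,5,5,5,5,5,5]}'
python3 - <<'E'
from h import *
s=read_state();print(s['joints'].round(2),s['position'].round(1),s['ee_rot'].round(3))
C,im,d,P=grab("wrist","w2.png"); np.savez("w2.npz",im=im,d=d,P=P)
E
```

```text
clock: 5.65
position: [563.6, 29.1, 255.5]
ee_rot: [0.994, -0.106, 0.003, -0.001]
contact_force: [0.2, 0.0, -0.2]
gripper_width: 50.2
grasp_force: 0.0
clock: 6.65
position: [464.3, -11.2, 253.2]
ee_rot: [0.756, -0.654, 0.0, -0.0]
contact_force: [-0.0, 0.2, 0.0]
gripper_width: 49.9
grasp_force: 0.0
[ 0.33  0.09 -0.33  0.   -1.15 -0.18] [464.3 -11.2 253.2] [ 0.756 -0.654  0.    -0.   ]
```

View pics/w2.png

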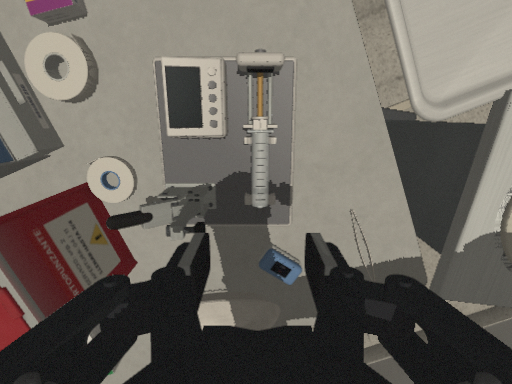

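The clamp is open, with its handle laid back at (130,218). The syringe is still seated, with its barrel along x≈260 from y≈140 to 205. I'll measure the barrel axis.

```bash
python3 - <<'E'
from h import *
z=np.load('w2.npz'); im=z['im'];P=z['P'];Z=P[...,2]
a=np.radians(8.09);ex=np.array([np.cos(a),np.sin(a)]);ey=np.array([-ex[1],ex[0]]);o=np.array([500.3,-32.3])
Q=np.stack([(P[...,:2]-o)@ex,(P[...,:2]-o)@ey,Z],-1)
m=(Z>10)&(Z<70);V=np.zeros(Z.shape,bool);V[:230]=1
k,l=cv2.connectedComponents((m&V).astype(np.uint8)); mm=l==l[200,285]
r=cv2.minAreaRect(P[mm][:,:2].astype(np.float32));print(r)
b=V&(Z>38)&(Z<62)&(abs(Q[...,0]+35)<18)
for y0 in range(-30,96,9):
    q=Q[b&(abs(Q[...,1]-y0)<4.5)]
    if len(q)>5: print(y0,len(q),np.percentile(q[:,0],[3,97]).round(1),q[:,2].max().round(1), np.percentile(q[q[:,2]>q[:,2].max()-3][:,0],50).round(1))
E
```

```text
((507.9776611328125, -31.090736389160156), (175.7718048095703, 220.9074249267578), 8.136833190917969)
-30 170 [-51.1 -18.6] 54.9 -34.6
-21 184 [-48.4 -22. ] 57.7 -34.7
-12 223 [-52.  -18.7] 57.6 -34.7
-3 125 [-44.2 -25.2] 56.7 -34.7
6 131 [-44.3 -25.2] 56.7 -35.9
15 129 [-44.4 -25.2] 57.0 -34.8
24 125 [-44.5 -25.1] 57.5 -36.0
33 123 [-44.7 -25.1] 57.0 -34.9
42 125 [-44.7 -25.1] 57.6 -34.9
51 122 [-44.9 -25.1] 57.2 -34.9
60 201 [-52.7 -17.4] 57.1 -35.0
69 100 [-51.7 -18.5] 57.1 -35.0
78 59 [-40.2 -30. ] 51.5 -35.1
```

```bash
python3 -m creep '{"translation":[[-0.2,-0.1,-5.5],[-0.2,-0.1,-11],[-0.2,-0.1,-16.5],[-0.2,-0.1,-20.5],[-0.2,-0.1,-22.3],[-0.2,-0.1,-22.3],[-0.2,-0.1,-22.3],[-0.2,-0.1,-22.3]],"delta_rot":[[0,0,0],[0,0,0],[0,0,0],[0,0,0],[0,0,0],[0,0,0],[0,0,0],[0,0,0]],"hand":[4.5,4.5,4.5,4.5,4.5,4.5,1.5,1.5]}'; python3 -m creep '{"translation":[[0,0,0],[0,0,0]],"delta_rot":[[0,0,0],[0,0,0]],"hand":[1.5,1.5]}'
```

```text
clock: 7.7
position: [461.6, -12.1, 31.0]
ee_rot: [0.756, -0.655, -0.0, 0.0]
contact_force: [-3.2, 0.8, 3.3]
gripper_width: 19.0
grasp_force: 58.4
clock: 7.95
position: [461.7, -12.2, 31.0]
ee_rot: [0.756, -0.655, 0.0, -0.0]
contact_force: [-3.6, 0.3, 6.8]
gripper_width: 19.3
grasp_force: 58.8
```

```bash
python3 -m creep '{"translation":[[0,0,1],[0,0,3],[0,0,7],[0,0,12],[0,1,15],[0,4,15],[0.5,8,15],[1,12,15]],"delta_rot":[[0,0,0],[0,0,0],[0,0,0],[0,0,0],[0,0,10],[0,0,20],[0,0,30],[0,0,40]],"hand":[1.5,1.5,1.5,1.5,1.5,1.5,1.5,1.5]}'; python3 -m creep '{"translation":[[0.5,3,0],[1,6,0],[1.5,9,0],[2,13.2,0],[2,13.2,0],[2,13.2,0],[2,13.2,0]],"delta_rot":[[0,0,10],[0,0,20],[0,0,30],[0,0,40],[0,0,50],[0,0,55],[0,0,55]],"hand":[1.5,1.5,1.5,1.5,1.5,1.5,1.5]}'
python3 - <<'E'
from h import *
s=read_state();print(s['joints'].round(2),s['position'].round(1),s['ee_rot'].round(3),s['gripper_width'])
C,im,d,P=grab("wrist","w3.png"); np.savez("w3.npz",im=im,d=d,P=P)
E
```

```text
clock: 8.95
position: [472.7, 109.3, 181.3]
ee_rot: [0.935, -0.355, 0.001, -0.001]
contact_force: [1.1, -0.0, -0.7]
gripper_width: 19.4
grasp_force: 58.8
clock: 9.82
position: [492.4, 240.3, 180.7]
ee_rot: [0.993, 0.114, 0.001, -0.001]
contact_force: [-0.1, 1.0, -0.9]
gripper_width: 19.3
grasp_force: 58.7
[ 0.75  0.3  -0.26  0.   -1.01  1.05] [492.4 240.3 180.7] [ 0.993  0.114  0.001 -0.001] 19.28559118284079
```

View pics/w3.png

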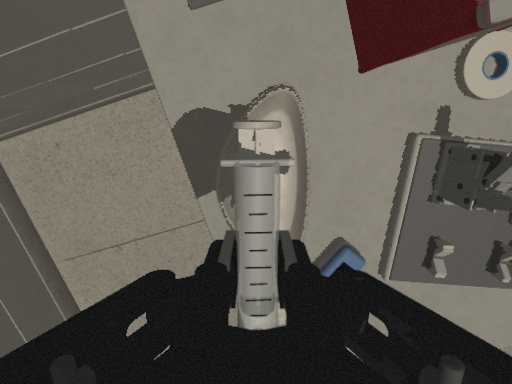

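The syringe is held firmly over the dish and lies along its long axis. I'll lower it and release.

```bash
python3 -m creep '{"translation":[[0,0,-5],[0,0,-10],[0,0,-13],[0,0,-15],[0,0,-16.2],[0,0,-16.2]],"delta_rot":[[0,0,0],[0,0,0],[0,0,0],[0,0,0],[0,0,0],[0,0,0]],"hand":[1.5,1.5,1.5,1.5,1.5,1.5]}'; python3 -m creep '{"translation":[[0,0,0],[0,0,0],[0,0,0],[0,0,2],[0,0,6],[0,0,12],[0,0,16],[0,0,16]],"delta_rot":[[0,0,0],[0,0,0],[0,0,0],[0,0,0],[0,0,0],[0,0,0],[0,0,0],[0,0,0]],"hand":[2.8,3.2,3.2,3.2,3.2,3.2,3.2,3.2]}'
python3 - <<'E'
from h import *
s=read_state();print(s['position'].round(1),s['ee_rot'].round(3),s['gripper_width'])
C,im,d,P=grab("wrist","w4.png"); Z=P[...,2]
E
```

```text
clock: 10.62
position: [491.9, 239.6, 17.5]
ee_rot: [0.993, 0.114, -0.001, 0.0]
contact_force: [-0.8, 0.5, -0.4]
gripper_width: 18.8
grasp_force: 58.7
clock: 11.62
position: [493.8, 241.3, 182.2]
ee_rot: [0.993, 0.115, 0.004, -0.002]
contact_force: [1.0, -0.8, -0.8]
gripper_width: 31.9
grasp_force: 0.0
[493.8 241.3 182.2] [ 0.993  0.115  0.004 -0.002] 31.90221654433078
```

View pics/w4.png

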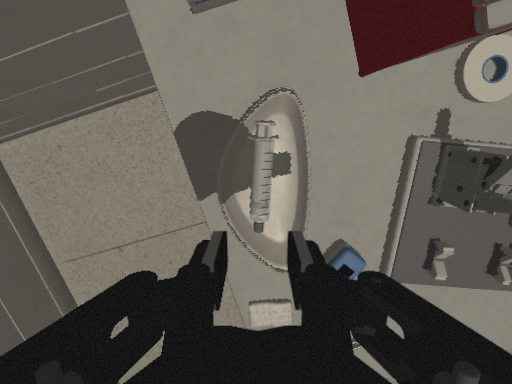

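The empty syringe lies mid-dish, with its barrel around (262,177). Now I'll go to the tray.

```bash
python3 -m creep '{"translation":[[0,0,4],[0,-4,7],[1,-10,7],[2,-16,7],[3,-22,7],[4,-28,7],[5,-34,7],[6,-40,7]],"delta_rot":[[0,0,-10],[0,0,-20],[0,0,-30],[0,0,-40],[0,0,-50],[0,0,-60],[0,0,-70],[0,0,-80]],"hand":[3.5,3.5,3.5,3.5,3.5,3.5,3.5,3.5]}'; python3 -m creep '{"translation":[[1,-5,0],[2,-10,0],[3,-15,0],[3.2,-15.8,0],[3.2,-15.8,0],[3.2,-15.8,0],[3.2,-15.8,0],[3.2,-15.8,0]],"delta_rot":[[0,0,-10],[0,0,-20],[0,0,-30],[0,0,-40],[0,0,-50],[0,0,-60],[0,0,-70],[0,0,-80]],"hand":[3.5,3.5,3.5,3.5,3.5,3.5,3.5,3.5]}'; python3 -m creep '{"translation":[[0,0,0],[0,0,0],[0,0,0]],"delta_rot":[[0,0,-10],[0,0,-16.6],[0,0,-16.6]],"hand":[3.5,3.5,3.5]}'
python3 - <<'E'
from h import *
s=read_state();print(s['joints'].round(2),s['position'].round(1),s['ee_rot'].round(3),s['gripper_width'])
C,im,d,P=grab("wrist","w5.png"); np.savez("w5.npz",im=im,d=d,P=P)
E
```

```text
clock: 12.68
position: [551.4, -161.9, 246.0]
ee_rot: [0.833, -0.553, -0.001, 0.001]
contact_force: [1.7, 0.5, -0.0]
gripper_width: 35.0
grasp_force: 0.0
clock: 13.68
position: [583.4, -317.7, 245.3]
ee_rot: [-0.282, 0.959, 0.001, -0.002]
contact_force: [-0.1, -0.4, -0.0]
gripper_width: 35.2
grasp_force: 0.0
clock: 14.05
position: [583.5, -317.8, 245.8]
ee_rot: [-0.144, 0.99, 0.001, -0.001]
contact_force: [0.6, -0.9, -1.2]
gripper_width: 34.5
grasp_force: 0.0
[-0.26  0.45  0.14 -0.   -1.27 -1.02] [ 583.5 -317.8  245.8] [-0.144  0.99   0.001 -0.001] 34.536069925041915
```

View pics/w5.png

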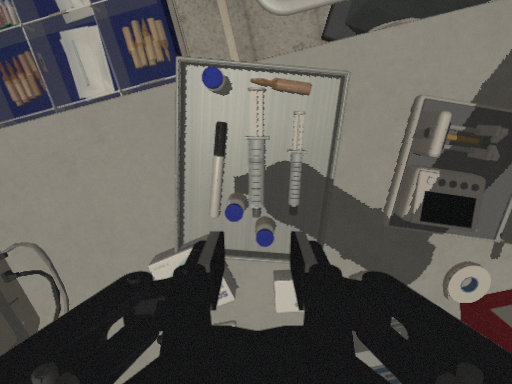

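The thick syringe has its flange at (257,138), its barrel down to about (257,206) and its cap at (257,214). Vials stand at (235,208) and (264,232), close to its nozzle. I'll measure its axis and the vial gaps.

```bash
python3 - <<'E'
from h import *
z=np.load('w5.npz'); im=z['im'];P=z['P'];Z=P[...,2];C=None
print('floor',np.median(Z[150:200,310:318]))
V=np.zeros(Z.shape,bool);V[84:225,242:275]=1
a=np.radians(16.5);u=np.array([np.cos(a),np.sin(a)]);n=np.array([-u[1],u[0]]);c=np.array([584,-318.])
m=V&(Z>9)&(Z<32);q=P[m]
s=(q[:,:2]-c)@u;t=(q[:,:2]-c)@n
print(s.min(),s.max())
M=[]
for y0 in range(-112,70,6):
    k=abs(s-y0)<3
    if k.sum()>4: e=np.percentile(t[k],[4,96]);print(y0,k.sum(),e.round(1),e.mean().round(1),q[k,2].max().round(1))
w=np.zeros(Z.shape,bool);w[185:250,215:285]=1
for seed in((235,210),(264,236),(213,77)):
    k,l=cv2.connectedComponents(((Z>35)&(Z<70)).astype(np.uint8));g=P[l==l[seed[1],seed[0]]]
    d=g[:,:2].mean(0)-c;print('vial',len(g),g.mean(0).round(1),'along',d@u,'across',d@n,'ext',((g[:,:2]-c)@u).min(),((g[:,:2]-c)@n).max(),((g[:,:2]-c)@n).min())
E
```

```text
floor 2.3935631068910936
-105.12175117149704 75.36904235124454
-106 27 [ 3.4 21.3] 12.4 16.7
-100 76 [-8.7 21.5] 6.4 23.7
-94 60 [-7.6  5.8] -0.9 20.8
-88 66 [-6.4  5.9] -0.3 21.7
-82 56 [-6.4  5.9] -0.3 21.7
-76 56 [-6.4  5.9] -0.3 22.1
-70 60 [-7.7  6. ] -0.9 21.2
-64 60 [-7.7  6. ] -0.9 21.5
-58 60 [-7.8  6. ] -0.9 21.6
-52 50 [-7.8  6.1] -0.9 22.2
-46 60 [-7.8  6.1] -0.9 22.5
-40 113 [-14.   12.1] -0.9 25.5
-34 75 [-10.3   8.6] -0.9 24.1
-28 72 [-10.4   8.7] -0.9 24.4
-22 78 [-10.3   8.6] -0.8 24.3
-16 78 [-10.5   8.7] -0.9 24.1
-10 75 [-10.5   8.8] -0.8 24.2
-4 69 [-10.6   8.8] -0.9 25.5
2 77 [-10.6   8.9] -0.8 23.5
8 72 [-10.7   8.9] -0.9 24.3
14 72 [-10.7   9. ] -0.8 24.1
20 71 [-10.7   9. ] -0.9 24.8
26 70 [-10.8   9. ] -0.9 24.4
32 69 [-10.8   9.1] -0.9 24.9
38 87 [-18.4   8.5] -5.0 31.0
44 74 [-15.9   9.2] -3.3 30.1
50 37 [-10.3   8.6] -0.9 23.4
56 39 [-5.6  3.9] -0.9 19.3
62 34 [-5.6  3.9] -0.9 19.2
68 75 [ 2.5 17.8] 10.1 31.6
vial 367 [ 633.8 -332.1   50.3] along 43.73508647810968 across -27.63071883366953 ext 33.630756795332005 -16.63988582396442 -39.52491422380018
vial 352 [ 655. -287.   50.] along 76.88769222670068 across 9.598019593964821 ext 67.23149194844241 22.013418702961946 -1.4899743416397793
vial 450 [ 494.6 -392.9   51.7] along -106.98628347519318 across -46.43949020867986 ext -119.03234026140682 -35.3543537986225 -58.38459908500991
```

```bash
python3 -m creep '{"translation":[[0.6,0.1,-5],[0.6,0.1,-11],[0.6,0.1,-17],[0.6,0.1,-21],[0.6,0.1,-23.2],[0.6,0.1,-23.8],[0.6,0.1,-23.8],[0.6,0.1,-23.8]],"delta_rot":[[0,0,0],[0,0,0],[0,0,0],[0,0,0],[0,0,0],[0,0,0],[0,0,0],[0,0,0]],"hand":[3.5,3.5,3.5,3.5,3.5,3.5,3.5,3.5]}'
```

```text
clock: 15.1
position: [591.0, -317.4, 11.3]
ee_rot: [-0.144, 0.99, -0.001, 0.001]
contact_force: [0.4, -1.0, 0.2]
gripper_width: 34.5
grasp_force: 0.0
```

```bash
python3 -m creep '{"translation":[[0,0,-0.4],[0,0,-0.6],[0,0,-0.6],[0,0,-0.6],[0,0,-0.6],[0,0,-0.6],[0,0,-0.6]],"delta_rot":[[0,0,0],[0,0,0],[0,0,0],[0,0,0],[0,0,0],[0,0,0],[0,0,0]],"hand":[3.5,3.5,3.5,1.5,1.5,1.5,1.5]}'
```

```text
clock: 15.98
position: [590.4, -317.2, 4.1]
ee_rot: [-0.144, 0.99, -0.0, 0.0]
contact_force: [0.2, 0.3, 1.9]
gripper_width: 18.6
grasp_force: 58.8
```

```bash
python3 -m creep '{"translation":[[0,0,0.5],[0,0,2],[0,0,5],[0,0,10],[0,0,15],[-2,5,18],[-4,10,18],[-6,15,18]],"delta_rot":[[0,0,0],[0,0,0],[0,0,0],[0,0,0],[0,0,0],[0,0,10],[0,0,20],[0,0,30]],"hand":[1.5,1.5,1.5,1.5,1.5,1.5,1.5,1.5]}'; python3 -m creep '{"translation":[[-2,5,0],[-4,10,0],[-6,15,0],[-6.8,15.5,0],[-6.8,15.5,0],[-6.8,15.5,0],[-6.8,15.5,0]],"delta_rot":[[0,0,10],[0,0,20],[0,0,30],[0,0,40],[0,0,50],[0,0,51.6],[0,0,51.6]],"hand":[1.5,1.5,1.5,1.5,1.5,1.5,1.5]}'
python3 - <<'E'
from h import *
s=read_state();print(s['joints'].round(2),s['position'].round(1),s['ee_rot'].round(3),s['gripper_width'])
C,im,d,P=grab("wrist","w6.png"); np.savez("w6.npz",im=im,d=d,P=P)
E
```

```text
clock: 16.98
position: [529.5, -165.8, 185.4]
ee_rot: [-0.397, 0.918, -0.0, 0.001]
contact_force: [0.2, 1.1, -1.5]
gripper_width: 18.9
grasp_force: 58.8
clock: 17.85
position: [462.2, -12.2, 184.3]
ee_rot: [0.755, -0.656, 0.0, -0.0]
contact_force: [0.5, 0.6, -0.6]
gripper_width: 18.7
grasp_force: 58.9
[ 0.33  0.15 -0.45  0.   -0.97 -0.19] [462.2 -12.2 184.3] [ 0.755 -0.656  0.    -0.   ] 18.73215183104235
```

View pics/w6.png

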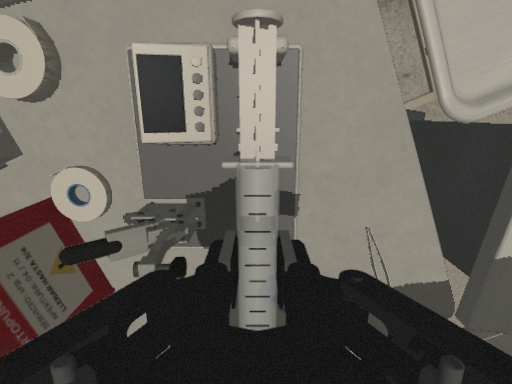

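The full syringe is held aligned with the cradle, with its flange at (257,165) and thumb plate at (257,18). The clamp is still open at the left. I'll measure the held pose against the cradle.

```bash
python3 - <<'E'
from h import *
z=np.load('w6.npz'); P=z['P'];Z=P[...,2]
a=np.radians(8.1);ex=np.array([np.cos(a),np.sin(a)]);ey=np.array([-ex[1],ex[0]]);o=np.array([500.3,-32.3])
Q=np.stack([(P[...,:2]-o)@ex+35,(P[...,:2]-o)@ey-25,Z],-1)
q=Q[(Z>160)&(abs(Q[...,0])<22)&(abs(Q[...,1])<130)]
for y0 in list(range(-110,-60,6))+list(range(-56,-36,2))+list(range(-34,-10,4)):
    k=q[abs(q[:,1]-y0)<(1 if -57<y0<-36 else 2)]
    if len(k)>4: e=np.percentile(k[:,0],[4,96]);print(y0,len(k),e.round(1),e.mean().round(1),np.percentile(k[:,2],95).round(1))
E
```

```text
-104 812 [-8.9  8.5] -0.2 203.0
-98 392 [-7.3  6.8] -0.3 201.0
-92 386 [-7.4  6.8] -0.3 200.7
-86 369 [-7.5  7. ] -0.3 200.5
-80 351 [-7.1  6.7] -0.2 200.7
-74 329 [-7.2  6.7] -0.2 200.8
-68 1124 [-5.9  5.5] -0.2 326.0
-62 327 [-7.3  6.9] -0.2 200.5
-56 160 [-7.4  6.6] -0.4 201.0
-54 142 [-7.   7.1] 0.1 200.8
-52 158 [-7.   7.1] 0.0 200.9
-50 147 [-7.   7.2] 0.1 201.2
-48 588 [-13.9  13.6] -0.1 204.0
-46 245 [-13.8  13.1] -0.4 204.1
-44 198 [-8.7  8.9] 0.1 203.6
-42 193 [-9.7  9. ] -0.4 203.6
-40 200 [-9.2  8.9] -0.2 203.6
-38 186 [-9.2  8.9] -0.2 203.6
-34 374 [-8.9  9.5] 0.3 203.9
-30 371 [-9.4  9.3] -0.1 203.6
-26 371 [-9.2  9.7] 0.3 203.6
-22 702 [-16.2  17.5] 0.6 283.7
-18 9457 [-19.5  19.2] -0.2 282.3
-14 1317 [-19.5  19.5] -0.0 273.3
```

The held syringe is centred, level and within 0.5 mm along. Lowering it now.

```bash
python3 -m creep '{"translation":[[0,0,-4],[0,0,-8],[0,0,-11],[0,0,-12.8],[0,0,-13.6],[0,0,-14.2],[0,0,-14.2],[0,0,-14.2]],"delta_rot":[[0,0,0],[0,0,0],[0,0,0],[0,0,0],[0,0,0],[0,0,0],[0,0,0],[0,0,0]],"hand":[1.5,1.5,1.5,1.5,1.5,1.5,1.5,1.5]}'
```

```text
clock: 18.9
position: [462.6, -11.9, 42.4]
ee_rot: [0.755, -0.655, 0.0, -0.001]
contact_force: [-0.6, 0.5, 0.6]
gripper_width: 18.8
grasp_force: 58.9
```

```bash
python3 -m creep '{"translation":[[0,0,-0.3],[0,0,-0.5],[0,0,-0.5],[0,0,-0.5]],"delta_rot":[[0,0,0],[0,0,0],[0,0,0],[0,0,0]],"hand":[1.5,1.5,1.5,1.5]}'
```

```text
clock: 19.4
position: [462.0, -12.0, 36.9]
ee_rot: [0.755, -0.655, -0.0, 0.0]
contact_force: [-0.6, -1.0, 1.6]
gripper_width: 18.5
grasp_force: 59.3
```

```bash
python3 -m creep '{"translation":[[0,0,0],[0,0,0],[0,0,0],[0,0,3],[0,0,8],[0,0,14],[0,0,20],[0,0,21.5]],"delta_rot":[[0,0,0],[0,0,0],[0,0,0],[0,0,0],[0,0,0],[0,0,0],[0,0,0],[0,0,0]],"hand":[2.6,3.5,3.5,3.5,3.5,3.5,4.5,5]}'; python3 -m creep '{"translation":[[0,0,0],[0,0,0]],"delta_rot":[[0,0,0],[0,0,0]],"hand":[5,5]}'
python3 - <<'E'
from h import *
C,im,d,P=grab("wrist","w7.png"); Z=P[...,2]
a=np.radians(8.1);ex=np.array([np.cos(a),np.sin(a)]);ey=np.array([-ex[1],ex[0]]);o=np.array([500.3,-32.3])
Q=np.stack([(P[...,:2]-o)@ex+35,(P[...,:2]-o)@ey-25,Z],-1)
V=np.zeros(Z.shape,bool);V[:230]=1
q=Q[V&(Z>40)&(Z<70)&(abs(Q[...,0])<22)&(abs(Q[...,1])<130)]
for y0 in list(range(-108,-60,8))+list(range(-56,-36,2))+list(range(-34,65,7)):
    k=q[abs(q[:,1]-y0)<(1 if -57<y0<-36 else 2)]
    if len(k)>4: e=np.percentile(k[:,0],[4,96]);print(y0,len(k),e.round(1),e.mean().round(1),np.percentile(k[:,2],95).round(1))
q=Q[(Z>75)&(Z<165)&V&(Q[...,0]>20)&(abs(Q[...,1]-38)<40)];print('clamp',np.percentile(q,[1,99],axis=0).round(0))
E
```

```text
clock: 20.4
position: [463.9, -11.8, 256.4]
ee_rot: [0.756, -0.655, 0.003, -0.004]
contact_force: [0.2, -0.5, -0.7]
gripper_width: 49.8
grasp_force: 0.0
clock: 20.65
position: [461.2, -12.2, 250.4]
ee_rot: [0.755, -0.655, -0.001, 0.001]
contact_force: [-0.6, -0.9, -0.6]
gripper_width: 50.1
grasp_force: 0.0
-100 51 [-7.2  6.3] -0.5 52.6
-92 42 [-7.2  6.3] -0.5 52.3
-84 51 [-7.3  6.4] -0.4 50.8
-76 52 [-7.3  6.4] -0.4 52.6
-68 39 [-7.3  6.5] -0.4 52.9
-56 47 [-16.5  15.8] -0.4 53.6
-54 68 [-18.7  16.7] -1.0 54.4
-52 46 [-16.6  15.8] -0.4 53.8
-50 16 [-6.7  7. ] 0.2 53.2
-48 64 [-14.1  12.1] -1.0 57.2
-46 27 [-14.1  12. ] -1.0 56.5
-44 36 [-9.2  9.6] 0.2 55.4
-42 33 [-8.5  8.8] 0.2 55.4
-40 58 [-17.   16.3] -0.4 56.0
-38 39 [-16.5  15.6] -0.4 55.1
-34 107 [-17.1  16.3] -0.4 56.1
-27 66 [-9.1  9.5] 0.2 56.0
-20 61 [-9.4 10.4] 0.5 56.2
-13 60 [-9.5  9.1] -0.2 55.8
-6 61 [-10.    8.7] -0.6 56.1
1 60 [-9.6  9.3] -0.2 56.1
8 51 [-10.1   9.3] -0.4 56.1
15 52 [-10.    9.4] -0.3 56.0
22 57 [-9.9  9.1] -0.4 56.1
29 53 [-10.1   9.4] -0.3 56.3
36 98 [-18.1  17.3] -0.4 56.2
43 75 [-18.1  17.4] -0.4 55.8
50 30 [-5.3  4.7] -0.3 51.1
57 25 [-5.3  4.8] -0.3 51.5
clamp [[ 56.  23.  76.]
 [237.  56. 147.]]
```

View pics/w7.png

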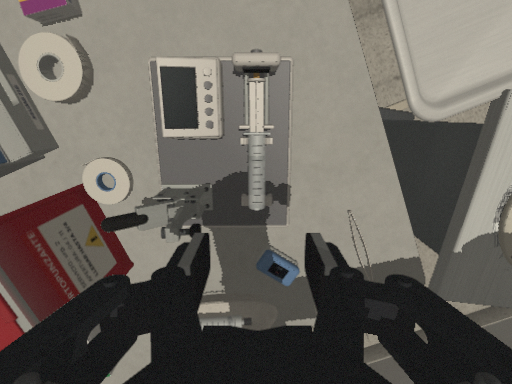

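The full syringe is seated, level and centred, and the clamp is open with its handle at (125,220). Next I'll return to the handle.

```bash
python3 -m creep '{"translation":[[1,0.5,0],[3,1,0],[6,2,0],[9,3.5,0],[12,5,0],[13,5.6,0],[13,5.6,0],[13,5.6,0]],"delta_rot":[[0,0,10],[0,0,20],[0,0,30],[0,0,40],[0,0,50],[0,0,60],[0,0,70],[0,0,80]],"hand":[5,5,5,5,5,5,5,5]}'; python3 -m creep '{"translation":[[0,0,0],[0,0,0],[0,0,0],[0,0,-5],[0,0,-10],[0,0,-14],[0,0,-15.6],[0,0,-15.6]],"delta_rot":[[0,0,10],[0,0,10],[0,0,10],[0,0,10],[0,0,10],[0,0,10],[0,0,10],[0,0,10]],"hand":[5,5,5,5,5,5,5,5]}'
```

```text
clock: 21.7
position: [591.7, 43.9, 249.4]
ee_rot: [1.0, -0.013, -0.002, 0.001]
contact_force: [-0.4, -0.0, 0.1]
gripper_width: 49.8
grasp_force: 0.0
clock: 22.7
position: [592.0, 43.8, 95.3]
ee_rot: [0.998, 0.071, -0.001, 0.0]
contact_force: [0.5, 0.5, 0.6]
gripper_width: 50.1
grasp_force: 0.0
```

```bash
python3 -m creep '{"translation":[[0,0,0],[0,0,0],[0,0,0],[0,0,0]],"delta_rot":[[0,0,0],[0,0,0],[0,0,0],[0,0,0]],"hand":[1,1,1,1]}'; python3 -m creep '{"translation":[[-0.75,-0.1,0.9],[-1.5,-0.21,1.57],[-2.6,-0.36,2.2],[-3.8,-0.53,2.7],[-5,-0.71,3.03],[-6.25,-0.88,3.15]],"delta_rot":[[0,0,0],[0,0,0],[0,0,0],[0,0,0],[0,0,0],[0,0,0]],"hand":[1,1,1,1,1,1]}'
```

```text
clock: 23.2
position: [594.4, 44.6, 97.4]
ee_rot: [0.997, 0.071, 0.003, -0.0]
contact_force: [4.2, 0.2, 1.0]
gripper_width: 12.9
grasp_force: 94.2
clock: 23.95
position: [535.6, 36.3, 131.8]
ee_rot: [0.997, 0.072, 0.008, -0.001]
contact_force: [4.8, -1.3, 8.8]
gripper_width: 13.2
grasp_force: 60.4
```

```bash
python3 -m creep '{"translation":[[0,0,0],[0,0,-0.8],[0,0,-1.2],[0,0,-1.2],[0,0,-1.2],[0,0,-1.2]],"delta_rot":[[0,0,0],[0,0,0],[0,0,0],[0,0,0],[0,0,0],[0,0,0]],"hand":[3.5,3.5,3.5,1,1,1]}'
python3 - <<'E'
from h import *
for n in("scene","wrist"):
    C,im,d,P=grab(n,n+"8.png"); Z=P[...,2]
    a=np.radians(8.1);ex=np.array([np.cos(a),np.sin(a)]);ey=np.array([-ex[1],ex[0]]);o=np.array([500.3,-32.3])
    Q=np.stack([(P[...,:2]-o)@ex,(P[...,:2]-o)@ey,Z],-1)
    m=(Z>70)&(Z<165)&(abs(Q[...,1]-63)<18)&(Q[...,0]>-60)&(Q[...,0]<140)
    q=Q[m];print(n,len(q))
    for z0 in range(75,165,10):
        k=q[abs(q[:,2]-z0)<5]
        if len(k)>3: print(z0,len(k),np.percentile(k[:,0],[2,50,98]).round(0),np.percentile(k[:,1],[2,98]).round(0))
E
```

```text
clock: 24.7
position: [529.6, 35.2, 115.3]
ee_rot: [0.997, 0.071, -0.0, 0.0]
contact_force: [0.4, -0.3, -0.3]
gripper_width: 9.9
grasp_force: 0.0
scene 465
75 77 [-41.  21.  57.] [48. 63.]
85 92 [-42.  -7.  40.] [48. 68.]
95 32 [-39.  22.  31.] [48. 73.]
105 23 [17. 20. 28.] [48. 72.]
115 34 [14. 17. 43.] [48. 71.]
125 49 [10. 22. 46.] [46. 69.]
135 42 [ 6. 28. 44.] [46. 68.]
145 50 [ 4. 28. 40.] [46. 74.]
155 48 [ 2. 27. 36.] [47. 76.]
wrist 6547
75 717 [38. 49. 60.] [51. 76.]
85 370 [33. 37. 44.] [51. 75.]
95 229 [29. 31. 34.] [58. 68.]
105 233 [26. 28. 30.] [58. 68.]
115 327 [24. 26. 49.] [54. 73.]
125 700 [21. 45. 50.] [46. 80.]
135 1004 [16. 45. 50.] [46. 80.]
145 1094 [14. 27. 50.] [47. 79.]
155 1068 [17. 47. 52.] [46. 79.]
```

The fingers missed because the handle fell forward on its own. It now leans about 21° forward, with its rear face near pump x 16–21 at z 130, just in front of the closed fingers. I'll push it over centre from behind.

```bash
python3 -m creep '{"translation":[[0,0,0.8],[0,0,1.6],[-0.5,-0.07,1.6],[-1,-0.14,1.6],[-1.3,-0.18,1.6],[-1.3,-0.18,1.6]],"delta_rot":[[0,0,0],[0,0,0],[0,0,0],[0,0,0],[0,0,0],[0,0,0]],"hand":[0.5,0.5,0.5,0.5,0.5,0.5]}';python3 -m creep '{"translation":[[-0.25,-0.03,0],[-0.5,-0.07,0],[-0.5,-0.07,0]],"delta_rot":[[0,0,0],[0,0,0],[0,0,0]],"hand":[0.5,0.5,0.5]}'
```

```text
clock: 25.55
position: [517.0, 33.5, 131.7]
ee_rot: [0.997, 0.071, 0.001, -0.0]
contact_force: [2.2, 0.7, 1.3]
gripper_width: 4.7
grasp_force: 1.4
clock: 25.92
position: [509.9, 32.2, 130.7]
ee_rot: [0.997, 0.071, -0.002, 0.0]
contact_force: [-0.0, 0.9, -0.6]
gripper_width: 5.1
grasp_force: 0.0
```

```bash
python3 -m creep '{"translation":[[-0.3,-0.04,0],[-0.5,-0.07,0],[-0.5,-0.07,0]],"delta_rot":[[0,0,0],[0,0,0],[0,0,0]],"hand":[0.5,0.5,0.5]}';python3 -m creep '{"translation":[[-0.2,-0.03,0],[-0.3,-0.04,0],[-0.3,-0.04,0]],"delta_rot":[[0,0,0],[0,0,0],[0,0,0]],"hand":[0.5,0.5,0.5]}'
python3 - <<'E'
from h import *
a=np.radians(8.1);ex=np.array([np.cos(a),np.sin(a)]);ey=np.array([-ex[1],ex[0]]);o=np.array([500.3,-32.3])
for n in("scene","wrist"):
    C,im,d,P=grab(n,n+"9.png"); Z=P[...,2]
    Q=np.stack([(P[...,:2]-o)@ex,(P[...,:2]-o)@ey,Z],-1)
    q=Q[(Z>70)&(Z<165)&(abs(Q[...,1]-63)<18)&(Q[...,0]>-60)&(Q[...,0]<140)];print(n,len(q))
    for z0 in range(75,165,10):
        k=q[abs(q[:,2]-z0)<5]
        if len(k)>3: print(z0,len(k),np.percentile(k[:,0],[2,50,98]).round(0),np.percentile(k[:,1],[2,98]).round(0))
E
```

```text
clock: 26.3
position: [506.4, 31.9, 131.4]
ee_rot: [0.997, 0.071, -0.0, 0.0]
contact_force: [1.0, -0.3, 0.2]
gripper_width: 4.9
grasp_force: 0.1
clock: 26.68
position: [504.7, 31.9, 131.8]
ee_rot: [0.997, 0.071, 0.001, -0.0]
contact_force: [3.8, 0.0, -1.2]
gripper_width: 5.0
grasp_force: 1.6
scene 435
75 95 [-42.  12.  65.] [47. 68.]
85 93 [-42.   6.  56.] [48. 71.]
95 20 [15. 20. 32.] [47. 70.]
105 22 [ 7. 12. 21.] [47. 75.]
115 22 [-3.  4. 15.] [48. 62.]
125 23 [-8.  1.  9.] [50. 62.]
135 38 [-16.   1.  22.] [47. 65.]
145 60 [-18.   3.  20.] [45. 76.]
155 40 [-2.  6. 20.] [45. 73.]
wrist 5158
75 668 [37. 54. 69.] [50. 76.]
85 632 [27. 37. 56.] [51. 76.]
95 592 [24. 27. 33.] [51. 76.]
105 665 [16. 20. 24.] [51. 75.]
115 341 [12. 15. 17.] [51. 75.]
125 190 [ 5.  9. 13.] [61. 66.]
135 352 [-1.  4. 24.] [50. 76.]
145 844 [-15.  20.  24.] [48. 78.]
155 680 [ 5. 20. 24.] [48. 78.]
```

```bash
python3 -m creep '{"translation":[[-0.2,-0.03,0],[-0.3,-0.04,0],[-0.3,-0.04,0]],"delta_rot":[[0,0,0],[0,0,0],[0,0,0]],"hand":[0.5,0.5,0.5]}';python3 -m creep '{"translation":[[-0.2,-0.03,0],[-0.3,-0.04,0],[-0.3,-0.04,0]],"delta_rot":[[0,0,0],[0,0,0],[0,0,0]],"hand":[0.5,0.5,0.5]}'
```

```text
clock: 27.15
position: [503.3, 31.9, 132.4]
ee_rot: [0.997, 0.071, 0.003, -0.0]
contact_force: [7.2, -0.3, -0.6]
gripper_width: 5.1
grasp_force: 3.1
clock: 27.52
position: [501.9, 31.9, 133.1]
ee_rot: [0.997, 0.072, 0.005, -0.001]
contact_force: [9.7, 0.8, 0.1]
gripper_width: 4.6
grasp_force: 4.2
```

```bash
python3 -m creep '{"translation":[[-0.2,-0.03,0],[-0.3,-0.04,0],[-0.3,-0.04,0]],"delta_rot":[[0,0,0],[0,0,0],[0,0,0]],"hand":[0.5,0.5,0.5]}'
```

```text
clock: 27.9
position: [500.6, 31.9, 133.8]
ee_rot: [0.997, 0.072, 0.007, -0.001]
contact_force: [11.6, -0.5, -0.7]
gripper_width: 4.9
grasp_force: 5.3
```

```bash
cat > m.py <<'E'
from h import *
a=np.radians(8.1);ex=np.array([np.cos(a),np.sin(a)]);ey=np.array([-ex[1],ex[0]]);o=np.array([500.3,-32.3])
C,im,d,P=grab("wrist"); Z=P[...,2]
Q=np.stack([(P[...,:2]-o)@ex,(P[...,:2]-o)@ey,Z],-1)
for z0 in range(76,156,6):
    k=Q[(abs(Z-z0)<3)&(abs(Q[...,1]-63)<14)&(Q[...,0]>-60)&(Q[...,0]<90)]
    if len(k)>3: print(z0,len(k),np.percentile(k[:,0],[2,25,50,75,98]).round(1),np.percentile(k[:,1],[2,98]).round(0))
E
python3 m.py
```

```text
76 419 [37.7 41.7 53.6 56.8 65.7] [50. 74.]
82 413 [34.1 37.1 51.3 54.5 58.9] [51. 76.]
88 439 [24.3 28.6 32.4 36.2 44.5] [50. 76.]
94 272 [24.8 26.  27.7 29.2 30.9] [51. 75.]
100 385 [20.3 21.9 23.  24.1 25.6] [51. 75.]
106 387 [16.1 17.5 18.6 19.7 21.4] [51. 75.]
112 418 [11.7 13.3 14.3 15.4 16.9] [51. 75.]
118 190 [ 8.1 10.5 11.6 12.4 13.3] [51. 75.]
124 113 [ 5.7  7.   8.1  9.2 10.8] [61. 66.]
130 121 [1.1 2.8 3.9 4.8 6.6] [61. 66.]
136 156 [-3.3 -1.4 -0.2  1.6 20.2] [56. 70.]
142 340 [-7.8 -4.6 15.9 19.9 20.4] [50. 76.]
148 469 [-17.6 -10.9  15.6  19.7  20.3] [50. 76.]
154 308 [12.2 15.8 19.3 19.9 20.3] [49. 77.]
```

The handle now leans about 35° against its stop with the force rising. I'll back off, go to the first viewing pose and compare with the locked picture from the start.

```bash
python3 -m creep '{"translation":[[1,0.14,0],[3,0.4,0],[3.5,0.5,3],[3.5,0.5,8],[3,0.4,13],[0,-0.2,15],[-0.6,-0.3,15],[-0.6,-0.3,15]],"delta_rot":[[0,0,0],[0,0,0],[0,0,0],[0,0,0],[0,0,0],[0,0,0],[0,0,0],[0,0,0]],"hand":[0.5,0.5,0.5,0.5,0.5,3,5,5]}'
python3 - <<'E'
from h import *
s=read_state();print(s['position'].round(1),s['contact_force'].round(1))
a=np.radians(8.1);ex=np.array([np.cos(a),np.sin(a)]);ey=np.array([-ex[1],ex[0]]);o=np.array([500.3,-32.3])
C,im,d,P=grab("wrist","w10.png");P0=np.load('w1.npz')['P']
for nm,p in(("start",P0),("now",P)):
    Z=p[...,2];Q=np.stack([(p[...,:2]-o)@ex,(p[...,:2]-o)@ey,Z],-1)
    m=(Z>76)&(abs(Q[...,1]-63)<10)&(abs(Q[...,0])<70)&(Z<165)
    q=Q[m];print(nm,len(q),'max z',np.percentile(q[:,2],98).round(1),'minx',np.percentile(q[q[:,2]>120][:,0],[2,50,98]).round(1))
    for z0 in range(80,150,10):
        k=q[abs(q[:,2]-z0)<5]
        if len(k)>3:print('  ',z0,len(k),np.percentile(k[:,0],[5,50,95]).round(1))
    b=(Z>40)&(Z<60)&(abs(Q[...,0]+35)<6)&(abs(Q[...,1]-25)<20);k=Q[b];print('barrel top',np.percentile(k[:,2],90).round(1),k[:,0].mean().round(1))
    c=(Z>62)&(Z<110)&(abs(Q[...,1]-63)<12)&(Q[...,0]>-55)&(Q[...,0]<-8);k=Q[c];print('arm',len(k),np.percentile(k,[5,50,95],axis=0).round(1).tolist() if len(k) else '')
E
```

```text
clock: 28.95
position: [487.2, 27.1, 280.1]
ee_rot: [0.997, 0.071, -0.002, 0.0]
contact_force: [1.1, -0.8, 1.1]
gripper_width: 49.8
grasp_force: 0.0
[487.2  27.1 280.1] [ 1.1 -0.8  1.1]
start 1183 max z 149.5 minx [-15.4  -0.9  11.5]
   80 211 [-41.1  50.   57.7]
   90 153 [-38.9  28.2  33.5]
   100 110 [20.9 23.7 26.8]
   110 134 [14.5 17.4 20.6]
   120 163 [ 3.2 10.5 14. ]
   130 125 [-1.3  4.5  8.7]
   140 140 [-8.6 -2.4  2.1]
barrel top 56.0 -34.7
arm 64 [[-42.3, 56.5, 81.7], [-38.4, 63.2, 86.2], [-35.2, 69.9, 88.4]]
now 1148 max z 149.6 minx [-15.7  -0.4  11.8]
   80 173 [-40.4  52.   58.7]
   90 142 [-39.   28.1  34.4]
   100 124 [20.9 23.8 28.7]
   110 142 [14.  17.4 20.2]
   120 162 [ 3.  10.5 14. ]
   130 113 [0.8 5.  9.4]
   140 135 [-8.4 -1.8  2.2]
barrel top 56.0 -34.5
arm 59 [[-41.8, 57.2, 82.7], [-37.9, 63.2, 86.9], [-35.1, 69.3, 88.7]]
```

The clamp geometry matches the locked start to within about 0.5 mm. I'll do a last check of the syringe along the cradle and the empty one in the dish, then hand in.

```bash
python3 - <<'E'
from h import *
a=np.radians(8.1);ex=np.array([np.cos(a),np.sin(a)]);ey=np.array([-ex[1],ex[0]]);o=np.array([500.3,-32.3])
C,im,d,P=grab("wrist"); Z=P[...,2];Q=np.stack([(P[...,:2]-o)@ex+35,(P[...,:2]-o)@ey-25,Z],-1)
V=np.zeros(Z.shape,bool);V[:230]=1
q=Q[V&(Z>40)&(Z<70)&(abs(Q[...,0])<22)&(abs(Q[...,1])<130)]
for y0 in list(range(-108,-92,4))+list(range(-50,-42,2))+list(range(-28,30,14)):
    k=q[abs(q[:,1]-y0)<1.5]
    if len(k)>4: e=np.percentile(k[:,0],[4,96]);print(y0,len(k),e.round(1),np.percentile(k[:,2],95).round(1))
t,_=get_image("top");t0=np.load('top0.npz')['im'];df=np.abs(t.astype(int)-t0).max(2)>60
n,l,s,c=cv2.connectedComponentsWithStats(df.astype(np.uint8))
print([(x[:2].tolist(),x[2:].tolist()) for x in s[1:] if x[4]>15])
E
```

```text
-104 55 [-9.7  8.6] 55.5
-100 26 [-8.2  6.7] 52.5
-96 26 [-8.2  7. ] 52.4
-50 37 [-14.1  17.1] 53.7
-48 18 [-12.8  12.8] 56.7
-46 71 [-14.6  14.5] 56.5
-44 66 [-14.2  14. ] 56.1
-28 32 [-8.5  8.9] 56.5
-14 41 [-8.1  8.8] 56.2
0 30 [-8.8  9. ] 56.5
14 30 [-8.9  8.9] 55.6
28 44 [-7.8  9.2] 56.0
[([118, 129], [108, 126, 3985]), ([78, 158], [48, 69, 704]), ([324, 175], [13, 30, 70]), ([6, 178], [83, 92, 4378]), ([217, 186], [8, 5, 27]), ([119, 203], [20, 15, 125]), ([246, 227], [16, 7, 83]), ([103, 236], [76, 115, 2480]), ([156, 363], [47, 21, 910]), ([115, 373], [31, 11, 186]), ([93, 377], [19, 7, 43])]
```

```bash
python3 -c "
from bench import *
print(job_done())"
```

```text
the job is handed in; nothing more can be done
None
```

I handed the job in at about 29 s of the 72 s allowed: the empty syringe lies in the dish, the full one is seated in the cradle, and the clamp measures within about 0.5 mm of its locked starting position; I never measured the pad force itself, and no verdict came back.

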